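# Swap the open organiser tray: labels home, logger out

## Robot

A 7-joint arm with a two-finger parallel gripper is mounted at the origin on a cart in front of the work surface, level with it; the furniture and walls round the work are solid. World frame = base frame: x ahead of the robot, y to its left, z up, the work surface at z = 0. Lengths are in m, angles in rad, forces in N, time in s.
With the tool pointing down it reaches from about 0.4 to 0.75 m from the base axis. Payload 19.5 kg.
Tool frame: the origin (TCP) lies at the very end of the fingers, on their centre line; the grasp point (between the pads) lies 19 mm behind it; y points along the fingers, z is the direction in which the jaws open and shut, and the axes are right-handed (so a half turn about y gives the same grasp; the last joint's range is limited). The gripper opens to 85 mm and grips with 20 to 120 N. Pads are 22 mm wide; open, the fingers measure 114 mm over their backs; the gripper's body (76 mm by 85 mm) begins 54 mm behind the grasp point. The pads swing forward as they close: fully open they stand 13 mm farther back than shut.
Start: joints at [-0.042, 0.707, -0.028, 1.485, 0.022, 0.951, -0.075], TCP at [0.575, 0, 0.231] pointing down, gripper open.
Joint ranges: [-2.71, 2.71], [-0.32, 2.16], [-1.57, 1.52], [0, 2.45], [-1.46, 4.6], [0, 2.02], [-2.83, 2.83]. Speed limits (rad/s): [1.89, 1.89, 2.57, 2.57, 3.01, 3.01, 3.01].

## Interface

Orientations are given as [roll, pitch, yaw] about the fixed x, y, z axes, in that order (R = Rz(yaw) Ry(pitch) Rx(roll)).
In Python, from cell import observe, capture, camera_info, close_job gives the robot as it stands.
- The arm moves only by the shell command python3 -m handwheel 'ROWS' [OPENING] [FORCE]. ROWS is JSON, a list that holds one entry, the list of rows, each a list of 6 numbers: the shift along the tool's x, y, z in m, then the turn, a rotation vector about the tool's x, y, z in rad. In form: [[[tx, ty, tz, wx, wy, wz], ...]]. A call has exactly 5 rows; each row is the pose to reach, as a shift and turn from the pose commanded when the call began, along the tool's axes at that moment; what a row does not reach only later rows make up. A row lasts 1/12 s, in which the tool goes at most 41.7 mm and 7.16 degrees, less where a joint would pass 70% of its speed; a pose out of reach is approached as far as the arm can. A call with a gripper value outside its range is refused whole. OPENING is the finger opening in m, from 0 to 0.0854, set as the call begins (- or left out, the last holds). The fingers move at their own pace and stop on an object; FORCE is the grip in N (left out, the last holds). Time passes only in rows, so rows that repeat a pose let the fingers close, or fill a call up. It gives the time, the measured TCP pose, the force and the opening at its end, in the units of the state.
- observe(): the state, without advancing time (a new reading comes with each control period).
- capture(name): name is "scene" or "side" or "wrist"; returns the picture (480x640x3 uint8, red, green, blue); there is no depth.
- camera_info(name): a dict with "vfov" (degrees; the focal length in pixels is half the picture's height over the tangent of half this angle, whatever the lens; pixels are square), "cx", "cy" (the principal point, pixels), "extrinsics" (4x4, takes a point from camera to world coordinates). Camera axes: x right, y down, z forward; pixel columns grow to the right and rows downward; lengths in m; the calibration is good to about 2 mm. The wrist camera is an equidistant fisheye: a pixel r from the principal point sees the ray r / f radians off the axis. A picture is of the moment at which its call begins: read the wrist's pose just before it. camera_info takes no time and is no camera call; for the wrist camera it gives the pose at the moment of the call.
- close_job(): hands the job in, once; it reports no verdict.
The state is a dict: "time_s": time; "joint_pos": joint angles; "qvel": joint speeds; "tau": joint torques, N m; "eef_pos": TCP position; "orientation": TCP orientation; "ft_force": force on the tool from outside, world axes, zero at the start; "moment": the same for the moment, N m; "gripper_width": finger opening in m.
Only numpy, scipy, OpenCV 4.12 (cv2) and the standard library are available. Lean on these libraries where they do the work, as an engineer would, in place of code of your own. Each camera call takes 0.05 s, during which the arm holds its last target.

## Task

The blue-fronted tray with the label roll has been left open: push it fully home with the fingertips against its front. Then hook a fingertip behind the raised lip of the tray with the white temperature logger and draw that tray right out to its stop, so that the logger lies in it ready to be read. Pinch and lift nothing, do not touch the logger or the roll, and leave the things on the bench where they are.

Things in the scene. Friction and masses are not known exactly. Their poses are not given: they have to be found in the camera images.
- organiser: Grey bench organiser, two trays side by side (lanes y +63, -63 mm; which tray is in which varies), fixed, turned up to 0.2 rad. Origin: under its centre on the bench; z up; trays draw out along its -x (toward the robot). Base x -96 to 110, y -138 to 138 mm; guide rails 30 mm high, 16 wide, at y -126, 0, 126; back panel at x 104 to 112, 53 high.
- logger_tray (a joint): Tray 100 mm wide (y), 200 mm long (x), runs in the organiser between its guide rails. Carries the white temperature logger. Value = how far it is drawn out in m: 0 fully home, 0.100 out at its end stop. Starts 0 to 0.010. Stays where it is left; about 2 N of friction plus 10 N per m/s.
- roll_tray (a joint): The same tray in the other lane; carries the roll of white labels. Value as for the other tray: 0 fully home, 0.100 out at its stop. Starts drawn out 0.050 to 0.076. Same friction.
- logger_tray_origin (a point): Origin of the logger tray, travels with it; at bench level, axes as the organiser's, same x as the organiser's origin when home. In this frame: floor top z 14 mm; side and back walls 3 mm thick, up to z 32; inner width 94; cross rib 7 mm high at x -20 to -16, the load lies behind it (x > -16); the pocket before it (x -92 to -20) is empty, open above.
- logger_tray_lip_mid (a point): On the logger tray's lip: middle of the inner side (facing away from the robot), level with its top edge 55 mm above the bench. Travels with the tray, axes as the organiser's. The lip is an upright plate 80 mm wide (y), 8 mm thick (from this point toward -x), its foot at the tray floor 41 mm below.
- logger_tray_lip: Inner half (bare metal, 4 mm) of the logger tray's front wall and lip, the side to hook behind; tray x -96 to -92 mm. Origin coincides with the tray's origin.
- logger_tray_face: Outer half (blue, 4 mm) of the logger tray's front wall and lip, the side that faces the robot; tray x -100 to -96 mm. Origin coincides with the tray's origin.
- roll_tray_origin (a point): Origin of the label-roll tray, travels with it; at bench level, axes as the organiser's, same x as the organiser's origin when home. In this frame: floor top z 14 mm; side and back walls 3 mm thick, up to z 32; inner width 94; cross rib 7 mm high at x -20 to -16, the load lies behind it (x > -16); the pocket before it (x -92 to -20) is empty, open above.
- roll_tray_lip_mid (a point): On the label-roll tray's lip: middle of the inner side (facing away from the robot), level with its top edge 55 mm above the bench. Travels with the tray, axes as the organiser's. The lip is an upright plate 80 mm wide (y), 8 mm thick (from this point toward -x), its foot at the tray floor 41 mm below.
- roll_tray_lip: Inner half (bare metal, 4 mm) of the label-roll tray's front wall and lip, the side to hook behind; tray x -96 to -92 mm. Origin coincides with the tray's origin.
- roll_tray_face: Outer half (blue, 4 mm) of the label-roll tray's front wall and lip, the side that faces the robot; tray x -100 to -96 mm. Origin coincides with the tray's origin.
- temp_logger: White temperature logger with a small display, 86 x 52 x 22 mm, 0.11 kg, lies loose in its tray behind the rib, long side along the tray. Origin: middle of its underside, z up.
- label_roll: Roll of white labels lying flat, 80 mm across, 53 mm high, 0.17 kg, loose in the other tray behind the rib. Origin: middle of its underside, z up.
- cal_weight: Brass-coloured check weight with a knob, 37 mm across, 70 mm high, loose on the bench; leave it alone. Origin: middle of its underside.
- tape_red: Red tape roll lying flat, 92 mm across, 20 mm high, loose on the bench; leave it alone. Origin: middle of its underside.
- tube_clamp: Steel tube clamp like scissors, 150 x 55 x 10 mm, loose on the bench; leave it alone. Origin: middle of its underside.
- marker_red: White marker pen with red cap, 136 mm long, 12 mm thick, loose on the bench; leave it alone. Origin: middle of its underside.
- scissors: Scissors with yellow handles, 206 x 84 x 11 mm, loose on the bench; leave it alone. Origin: middle of its underside.
Things that resemble listed ones, but are neither listed nor needed, are in the scene too. Of the things like the label_roll, leave any that is yellow; of the rest the larger one is meant.

How it is judged:
By the outcome, as a careful person would: the job done as asked, in the order asked, and still so for the second after the job is handed in, with the robot touching nothing.
It also fails if it takes over 40 s, if anything falls off the work surface, if the arm or the gripper's body presses on something with over 40 N, if the wrist force passes 120 N, or if a joint passes its speed limit or range.

## Working session

There is one attempt and no reset: what is moved stays moved. The work goes in short steps, Python scripts to look and compute and a shell command to move; the robot and the scene stay as the last step left them, time stands still between calls to the robot, and variables do not carry over. Pictures are saved under pics/ and viewed, and the job is handed in when it is done.

```bash
mkdir -p pics; ls
python3 - <<'E'
from cell import *
import cv2,numpy as np
s=observe();print(s)
for n in("scene","side","wrist"):
    i=camera_info(n);print(n,i)
    cv2.imwrite(f"pics/{n}0.png",cv2.cvtColor(capture(n),cv2.COLOR_RGB2BGR))
E
```

```text
pics
{'time_s': 0.0, 'joint_pos': array([-0.04170059,  0.70708013, -0.0275965 ,  1.48497393,  0.02202686,
        0.95088818, -0.07552102]), 'qvel': array([ 0.000922  ,  0.00066531,  0.00066399, -0.00029595,  0.00096731,
       -0.00076086, -0.0002109 ]), 'tau': array([-3.35119905e-03, -8.83210659e+01,  1.23306759e+00, -2.36173260e+01,
        1.66974653e-02,  6.38553465e-03, -2.14882397e-05]), 'eef_pos': array([ 5.74752181e-01, -1.66389706e-05,  2.30846686e-01]), 'orientation': array([-1.57184076e+00, -6.76302126e-05, -1.57081704e+00]), 'ft_force': array([-0.40696229, -1.40633331, -0.43809373]), 'moment': array([ 0.03601187, -0.0622822 , -0.00209643]), 'gripper_width': 0.085238903702837}
scene {'vfov': 49.852403303870936, 'cx': 330.65923872102786, 'cy': 234.88864450565802, 'extrinsics': array([[-0.63918349, -0.54866427,  0.53889886, -0.05580884],
       [-0.76888011,  0.44099572, -0.46297533,  0.53766793],
       [ 0.01636593, -0.7102748 , -0.70373423,  0.89612446],
       [ 0.        ,  0.        ,  0.        ,  1.        ]])}
side {'vfov': 57.04098324713106, 'cx': 319.7230958888977, 'cy': 244.59684578838662, 'extrinsics': array([[ 0.90629183, -0.30154975,  0.29614669,  0.31472965],
       [-0.42240462, -0.62223981,  0.65908418, -0.55739977],
       [-0.01447241, -0.72241634, -0.69130686,  0.63886046],
       [ 0.        ,  0.        ,  0.        ,  1.        ]])}
wrist {'vfov': 65.70646984690485, 'cx': 320.4054838658092, 'cy': 237.82669795711257, 'extrinsics': array([[ 9.99999893e-01, -1.17594137e-04, -4.47662046e-04,
         5.74655519e-01],
       [-2.51427046e-04, -9.50056069e-01, -3.12079161e-01,
         7.84746590e-02],
       [-3.88605364e-04,  3.12079240e-01, -9.50055997e-01,
         3.73501227e-01],
       [ 0.00000000e+00,  0.00000000e+00,  0.00000000e+00,
         1.00000000e+00]])}
```

View pics/scene0.png

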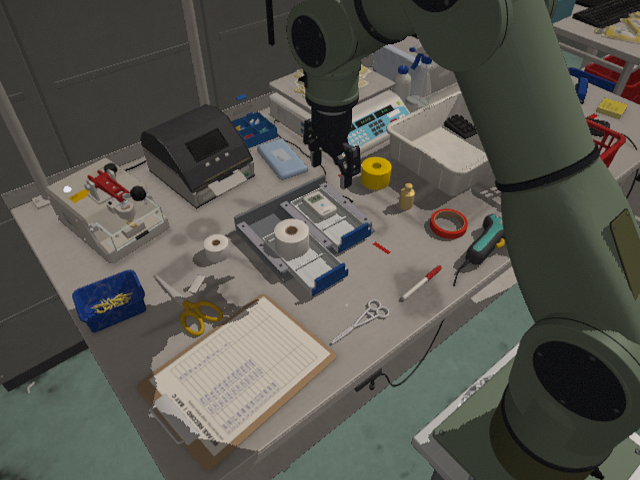

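View pics/side0.png

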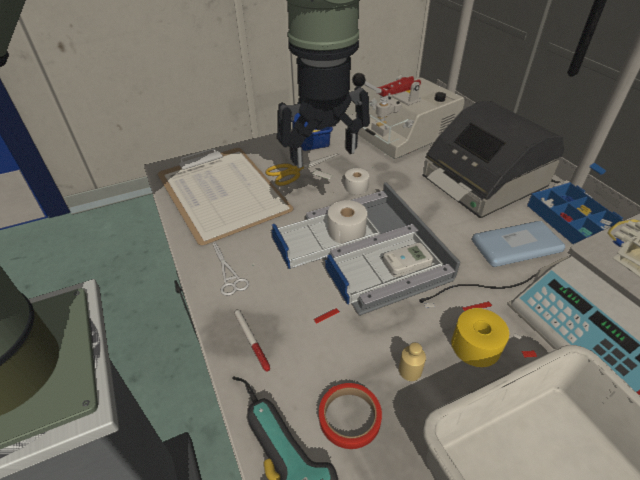

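View pics/wrist0.png

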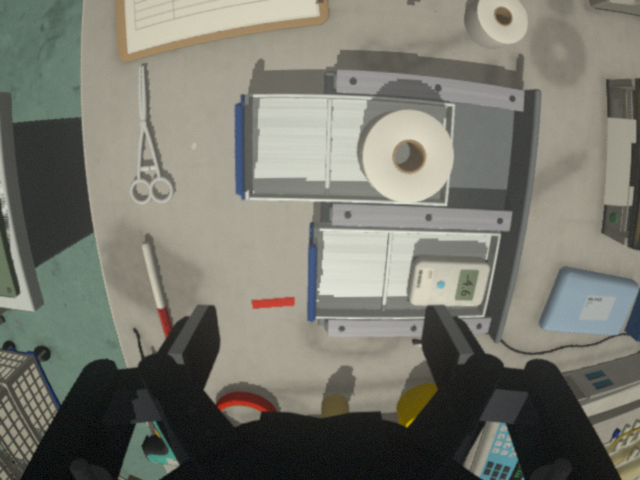

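```bash
cat > h.py <<'E'
import cv2,numpy as np
from cell import *
def ray(info,u,v,fish):
    f=240/np.tan(np.radians(info["vfov"]/2)); x=(u-info["cx"]);y=(v-info["cy"])
    if fish:
        r=np.hypot(x,y);t=r/f;d=np.array([np.sin(t)*x/r,np.sin(t)*y/r,np.cos(t)])
    else: d=np.array([x/f,y/f,1.])
    E=info["extrinsics"];return E[:3,3],E[:3,:3]@d
def onz(info,u,v,z,fish=False):
    o,d=ray(info,u,v,fish);return o+d*(z-o[2])/d[2]
def blue(img):
    h=cv2.cvtColor(img,cv2.COLOR_RGB2HSV)
    return cv2.inRange(h,(100,130,40),(125,255,255))
E
python3 - <<'E'
from h import *
for n in("wrist","side","scene"):
    info=camera_info(n);im=cv2.cvtColor(cv2.imread(f"pics/{n}0.png"),cv2.COLOR_BGR2RGB)
    k,l,st,c=cv2.connectedComponentsWithStats(blue(im))
    for i in range(1,k):
        if st[i,4]>150:
            m=(l==i).astype(np.uint8)
            p=cv2.boxPoints(cv2.minAreaRect(cv2.findNonZero(m)))
            print(n,st[i],[(q.round().tolist(),onz(info,*q,.055,n=="wrist")[:2].round(4).tolist()) for q in p])
im=cv2.imread("pics/wrist0.png");cv2.imwrite("pics/wcrop.png",cv2.resize(im[80:340,220:360],None,fx=3,fy=2.3*1,interpolation=cv2.INTER_CUBIC))
im=cv2.imread("pics/side0.png");cv2.imwrite("pics/scrop.png",cv2.resize(im[180:320,260:460],None,fx=4,fy=4,interpolation=cv2.INTER_CUBIC))
E
```

```text
side [  0 127  64  91 794] [([-22.0, 148.0], [-0.0644, 0.6974]), ([1.0, 127.0], [-0.0171, 0.7927]), ([66.0, 198.0], [0.1298, 0.3714]), ([43.0, 219.0], [0.0836, 0.3159])]
side [302 127  30  23 403] [([299.0, 140.0], [0.6798, 0.3732]), ([330.0, 125.0], [0.7843, 0.4046]), ([337.0, 140.0], [0.7662, 0.3267]), ([306.0, 155.0], [0.6673, 0.3])]
side [ 23 150  24  26 159] [([18.0, 157.0], [0.03, 0.6053]), ([36.0, 148.0], [0.0685, 0.6304]), ([46.0, 170.0], [0.092, 0.5122]), ([29.0, 178.0], [0.0553, 0.4914])]
side [ 528  183   94   60 2492] [([525.0, 203.0], [1.0063, -0.0731]), ([557.0, 164.0], [1.1769, 0.0041]), ([622.0, 218.0], [1.1436, -0.1957]), ([590.0, 257.0], [0.9974, -0.246])]
side [273 225  17  43 236] [([268.0, 228.0], [0.4925, 0.0887]), ([275.0, 224.0], [0.509, 0.0931]), ([296.0, 263.0], [0.5041, -0.0269]), ([289.0, 267.0], [0.4891, -0.0299])]
side [326 255  23  48 400] [([321.0, 260.0], [0.55, -0.0387]), ([330.0, 254.0], [0.5716, -0.0329]), ([356.0, 296.0], [0.5666, -0.1433]), ([347.0, 302.0], [0.547, -0.1474])]
scene [569  68  47  32 562] [([560.0, 92.0], [0.6273, -1.0217]), ([570.0, 66.0], [0.7089, -1.2058]), ([615.0, 83.0], [0.5477, -1.2255]), ([606.0, 108.0], [0.4804, -1.0474])]
scene [232 112  46  36 843] [([232.0, 121.0], [1.1402, -0.0931]), ([266.0, 106.0], [1.1472, -0.2223]), ([279.0, 135.0], [0.9926, -0.1599]), ([244.0, 150.0], [0.9917, -0.0418])]
scene [339 223  32  30 405] [([333.0, 242.0], [0.5682, -0.0058]), ([367.0, 222.0], [0.5683, -0.1108]), ([373.0, 233.0], [0.532, -0.0973]), ([339.0, 252.0], [0.5333, 0.005])]
scene [312 263  36  33 469] [([306.0, 285.0], [0.5059, 0.1198]), ([343.0, 262.0], [0.5065, 0.0177]), ([350.0, 273.0], [0.4732, 0.0271]), ([313.0, 296.0], [0.474, 0.1268])]
scene [  73  270   73   62 2449] [([69.0, 292.0], [0.7963, 0.511]), ([134.0, 267.0], [0.778, 0.3791]), ([150.0, 310.0], [0.6497, 0.4028]), ([86.0, 335.0], [0.6723, 0.5247])]
```

View pics/wcrop.png

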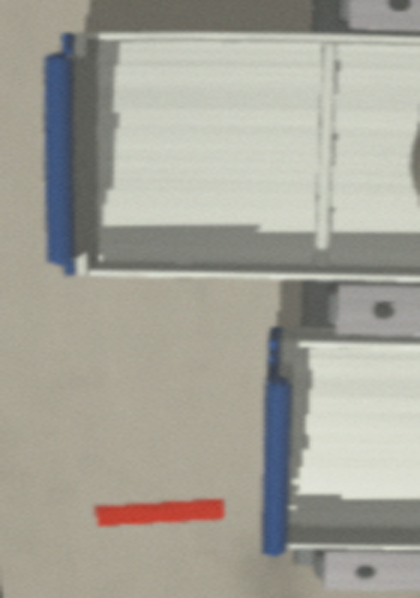

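View pics/scrop.png

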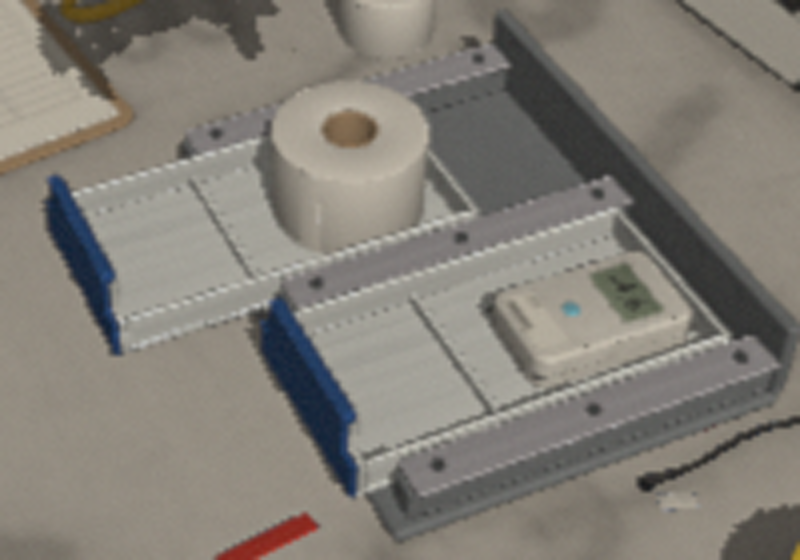

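Run:
```python
from h import *
n="wrist"
info=camera_info(n);im=cv2.cvtColor(cv2.imread(f"pics/{n}0.png"),cv2.COLOR_BGR2RGB)
h=cv2.cvtColor(im,cv2.COLOR_RGB2HSV); print(h[150,236:252].tolist()); print(h[270,306:322].tolist())
m=cv2.inRange(h,(100,90,30),(130,255,255)); m[:,:225]=0;m[:,330:]=0;m[:80]=0;m[340:]=0
k,l,st,c=cv2.connectedComponentsWithStats(m)
for i in range(1,k):
    if st[i,4]<100: continue
    print(st[i])
    ys=np.unique(np.where(l==i)[0]); L=[];R=[]
    for y in ys:
        xs=np.where(l[y]==i)[0]
        if len(xs)<6: continue
        L.append(onz(info,xs.min()-.5,y,.055,True)[:2]);R.append(onz(info,xs.max()+.5,y,.055,True)[:2])
    for nm,P in(("L",L),("R",R)):
        P=np.array(P);f=np.polyfit(P[:,1],P[:,0],1);print(nm,"yaw",-np.arctan(f[0]),"ymid",(P[0,1]+P[-1,1])/2,"len",P[0,1]-P[-1,1],"xmid",np.polyval(f,(P[0,1]+P[-1,1])/2))
# rails, long edges for yaw: back panel near (535,90)-(500,340) top z .053
for q in((539,91),(505,340)): print("backpanel",onz(info,*q,.053,True)[:2])
for q in((338,72),(522,104),(330,205),(510,213)): print("rail",onz(info,*q,.030,True)[:2])
```

```text
[[109, 111, 122], [109, 124, 125], [108, 120, 125], [109, 124, 123], [108, 116, 119], [109, 111, 110], [110, 98, 102], [110, 67, 91], [100, 18, 86], [35, 17, 92], [35, 16, 93], [24, 14, 91], [36, 14, 92], [18, 13, 96], [45, 16, 95], [30, 11, 96]]
[[25, 26, 169], [18, 9, 145], [110, 61, 126], [108, 111, 120], [108, 122, 125], [109, 123, 133], [110, 122, 128], [110, 119, 124], [110, 108, 116], [110, 87, 106], [108, 42, 103], [60, 9, 110], [34, 15, 120], [39, 21, 123], [30, 17, 123], [34, 14, 127]]
[236  96   8 103 633]
L yaw -0.026995045345706934 ymid 0.05490337995494445 len 0.07664011336873046 xmid 0.5010857561644616
R yaw -0.0290240529856478 ymid 0.05471574271316672 len 0.07646496876736916 xmid 0.5071943102884271
[308 246   8  75 474]
L yaw -0.028130051539818127 ymid -0.07330953354597262 len 0.07477989286362394 xmid 0.5630559362775973
R yaw -0.025512256257463096 ymid -0.07329580798467192 len 0.07475512639917402 xmid 0.5691487102008737
backpanel [0.78204476 0.11979934]
backpanel [ 0.7840195  -0.14890591]
rail [0.5904718  0.12308452]
rail [0.77620207 0.10645639]
rail [ 0.5836643 -0.0016188]
rail [ 0.77245443 -0.00713875]
```

```bash
python3 -m handwheel '[[[-0.014,0,-0.035,0,0,0],[-0.028,0,-0.07,0,0,0],[-0.042,0,-0.105,0,0,0],[-0.055,0,-0.135,0,0,0],[-0.055,0,-0.135,0,0,0]]]' 0.0 40
```

```text
time_s: 0.57
eef_pos: [0.4353, 0.0569, 0.2316]
orientation: [-1.574, 0.001, -1.568]
ft_force: [-0.9, -0.2, 0.4]
gripper_width: 0.0255
```

Down to z ≈ 0.03, then look.

```bash
python3 -m handwheel '[[[0,0.04,0,0,0,0],[0,0.08,0,0,0,0],[0,0.12,0,0,0,0],[0,0.16,0,0,0,0],[0,0.2,0,0,0,0]]]'
python3 - <<'E'
from h import *
print(observe()["eef_pos"],observe()["gripper_width"])
for n in("wrist","side"): cv2.imwrite(f"pics/{n}1.png",cv2.cvtColor(capture(n),cv2.COLOR_RGB2BGR))
E
```

```text
time_s: 0.98
eef_pos: [0.4399, 0.055, 0.0296]
orientation: [-1.57, 0.0, -1.571]
ft_force: [1.3, 0.3, 0.1]
gripper_width: 0.0002
[0.43988967 0.05500378 0.02956388] 0.00019146072033425778
```

View pics/wrist1.png

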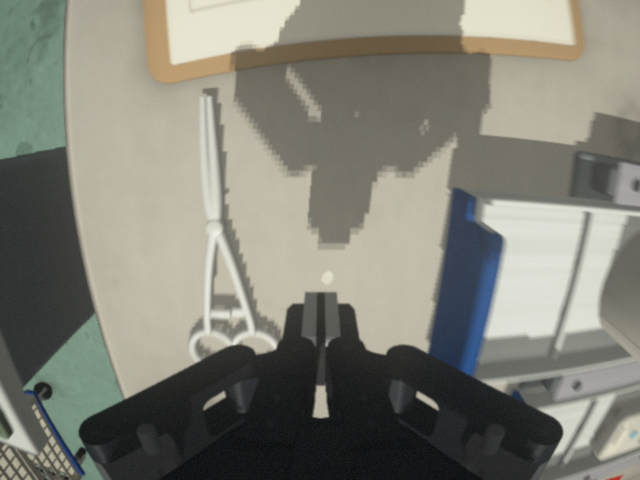

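View pics/side1.png

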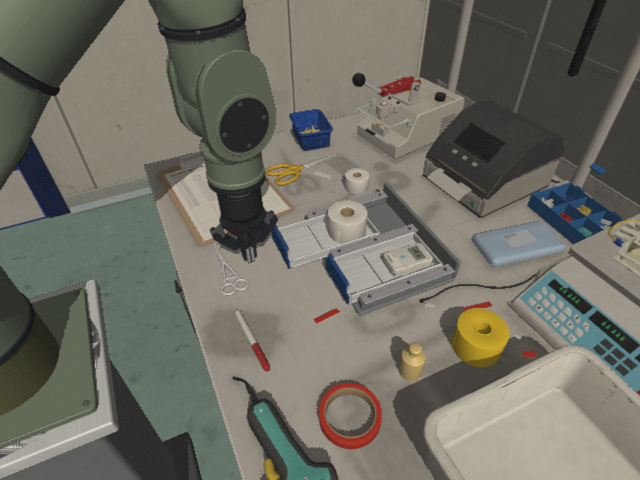

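```bash
python3 -m handwheel '[[[0,0,0.015,0,0,0],[0,0,0.03,0,0,0],[0,0,0.038,0,0,0],[0,0,0.046,0,0,0],[0,0,0.054,0,0,0]]]'; python3 -m handwheel '[[[0,0,0.009,0,0,0],[0,0,0.018,0,0,0],[0,0,0.027,0,0,0],[0,0,0.036,0,0,0],[0,0,0.045,0,0,0]]]'
python3 - <<'E'
from h import *
for n in("wrist","side"): cv2.imwrite(f"pics/{n}2.png",cv2.cvtColor(capture(n),cv2.COLOR_RGB2BGR))
E
```

```text
time_s: 1.5
eef_pos: [0.4948, 0.0549, 0.0344]
orientation: [-1.57, -0.0, -1.571]
ft_force: [-3.3, -1.0, -0.9]
gripper_width: -0.0002
time_s: 1.92
eef_pos: [0.5396, 0.0546, 0.0346]
orientation: [-1.57, -0.0, -1.571]
ft_force: [-3.7, -2.7, -0.6]
gripper_width: -0.0001
```

View pics/wrist2.png

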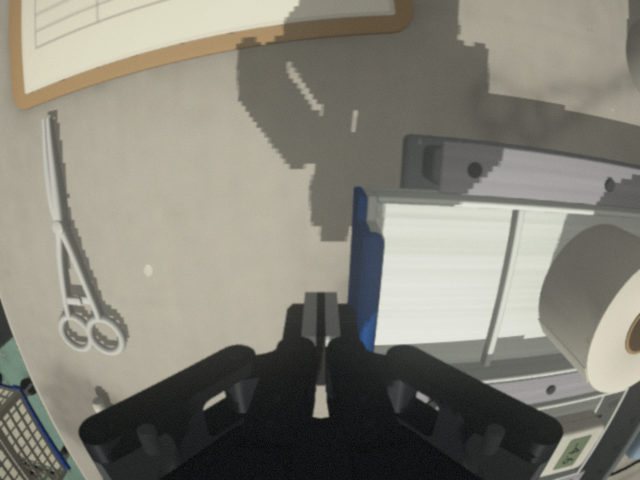

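```bash
python3 -m handwheel '[[[0,0,0.005,0,0,0],[0,0,0.01,0,0,0],[0,0,0.014,0,0,0],[0,0,0.016,0,0,0],[0,0,0.018,0,0,0]]]'; python3 -m handwheel '[[[0,0,0.001,0,0,0],[0,0,0.002,0,0,0],[0,0,0.003,0,0,0],[0,0,0.004,0,0,0],[0,0,0.004,0,0,0]]]'
```

```text
time_s: 2.43
eef_pos: [0.5571, 0.0551, 0.0314]
orientation: [-1.571, 0.0, -1.571]
ft_force: [-2.1, 0.6, 2.6]
gripper_width: 0.0002
time_s: 2.85
eef_pos: [0.5585, 0.055, 0.0311]
orientation: [-1.576, -0.0, -1.571]
ft_force: [-17.3, 1.0, 14.0]
gripper_width: 0.0004
```

```bash
python3 -m handwheel '[[[0,0,-0.015,0,0,0],[0,0,-0.03,0,0,0],[0,-0.04,-0.03,0,0,0],[0,-0.08,-0.03,0,0,0],[0,-0.1,-0.03,0,0,0]]]'; python3 -m handwheel '[[[0.032,0,0.022,0,0,0],[0.064,0,0.044,0,0,0],[0.096,0,0.062,0,0,0],[0.128,0,0.072,0,0,0],[0.128,0,0.072,0,0,0]]]'
python3 - <<'E'
from h import *
for n in("wrist","side","scene"): cv2.imwrite(f"pics/{n}3.png",cv2.cvtColor(capture(n),cv2.COLOR_RGB2BGR))
print(observe()["eef_pos"])
E
```

```text
time_s: 3.27
eef_pos: [0.5318, 0.0551, 0.1349]
orientation: [-1.567, 0.0, -1.571]
ft_force: [1.0, 0.5, 0.6]
gripper_width: -0.0003
time_s: 3.68
eef_pos: [0.6039, -0.0806, 0.1309]
orientation: [-1.57, -0.004, -1.578]
ft_force: [-0.6, -1.8, -0.5]
gripper_width: 0.0003
[ 0.60285998 -0.07270523  0.13106255]
```

View pics/wrist3.png

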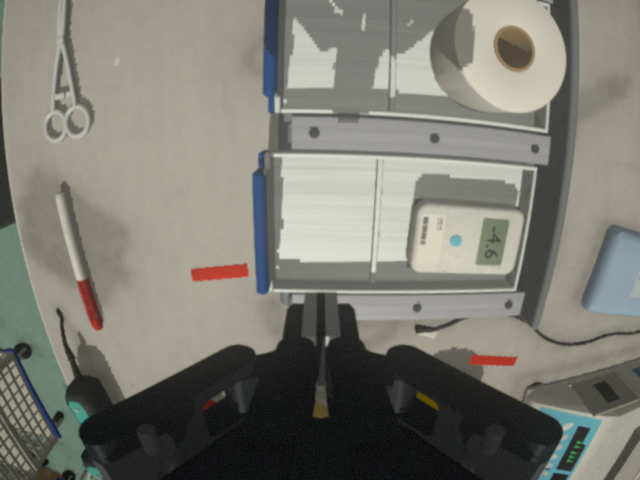

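View pics/side3.png

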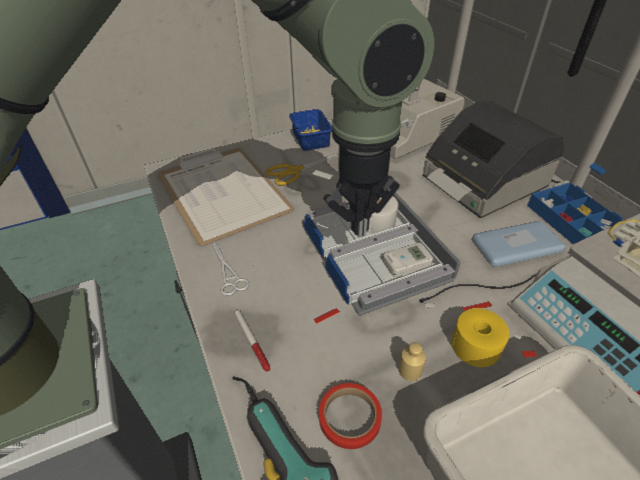

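```bash
cat > m.py <<'E'
from h import *
import sys
def lips(im,info):
    h=cv2.cvtColor(im,cv2.COLOR_RGB2HSV)
    m=cv2.inRange(h,(100,90,30),(130,255,255)); m[300:]=0
    k,l,st,c=cv2.connectedComponentsWithStats(m)
    for i in range(1,k):
        if st[i,4]<250: continue
        L=[];R=[]
        for y in np.unique(np.where(l==i)[0]):
            xs=np.where(l[y]==i)[0]
            if len(xs)<6: continue
            L.append(onz(info,xs.min()-.5,y,.055,True)[:2]);R.append(onz(info,xs.max()+.5,y,.055,True)[:2])
        L=np.array(L);R=np.array(R);j=len(R)//2
        print(st[i],"xL",L[:,0][j],"xR",R[j],"len",R[0,1]-R[-1,1])
E
python3 - <<'E'
from m import *
im=cv2.cvtColor(cv2.imread("pics/wrist3.png"),cv2.COLOR_BGR2RGB);i=camera_info("wrist");lips(im,i)
print("logger box front edge",onz(i,411,240,.036,True),"rib",onz(i,376,230,.021,True),onz(i,376,270,.021,True))
print("lane edges",onz(i,320,152,.032,True),onz(i,320,290,.032,True))
print(observe()["eef_pos"])
E
```

```text
[264   0  13 113 883] xL 0.5698391641721562 xR [0.57685018 0.04371089] len 0.058716611788102974
[ 253  173   15  121 1234] xL 0.5616158785419655 xR [ 0.5685817  -0.06283449] len 0.07772323522879107
logger box front edge [ 0.66504093 -0.07384527  0.036     ] rib [ 0.64251304 -0.07127773  0.021     ] [ 0.64405792 -0.10237483  0.021     ]
lane edges [ 0.60245686 -0.01510759  0.032     ] [ 0.60238291 -0.11321671  0.032     ]
[ 0.60285998 -0.07270523  0.13106255]
```

```bash
python3 -m handwheel '[[[0,0.03,0,0,0,0],[0,0.06,0,0,0,0],[0,0.085,0,0,0,0],[0,0.096,0,0,0,0],[0,0.096,0,0,0,0]]]'
python3 - <<'E'
from h import *
for n in("wrist","side"): cv2.imwrite(f"pics/{n}4.png",cv2.cvtColor(capture(n),cv2.COLOR_RGB2BGR))
print(observe()["eef_pos"],observe()["ft_force"])
E
```

```text
time_s: 4.25
eef_pos: [0.6019, -0.0718, 0.0334]
orientation: [-1.574, 0.001, -1.569]
ft_force: [-0.2, 0.1, 1.0]
gripper_width: 0.0003
[ 0.60339164 -0.07240386  0.03628748] [ 0.48549819 -0.11917846  0.44100737]
```

View pics/wrist4.png

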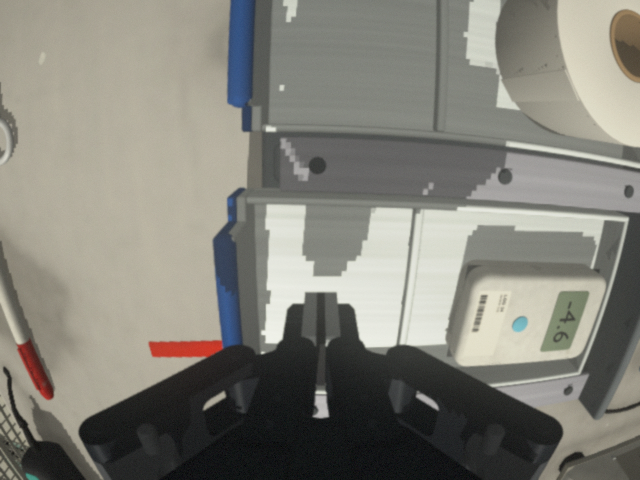

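View pics/side4.png

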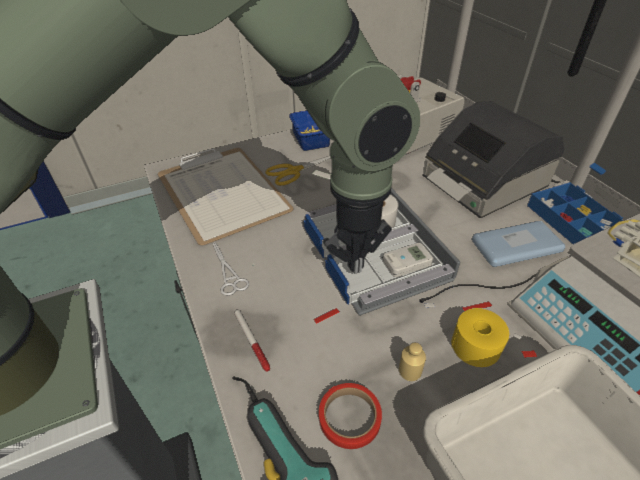

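```bash
python3 -m handwheel '[[[0,0,-0.008,0,0,0],[0,0,-0.014,0,0,0],[0,0,-0.018,0,0,0],[0,0,-0.023,0,0,0],[-0.001,0,-0.029,0,0,0]]]'; python3 -m handwheel '[[[0,0,-0.007,0,0,0],[-0.001,0,-0.014,0,0,0],[-0.001,0,-0.021,0,0,0],[-0.001,0,-0.028,0,0,0],[-0.001,0,-0.035,0,0,0]]]';python3 -m handwheel '[[[0,0,-0.007,0,0,0],[-0.001,0,-0.014,0,0,0],[-0.001,0,-0.021,0,0,0],[-0.001,0,-0.027,0,0,0],[-0.001,0,-0.032,0,0,0]]]'
python3 - <<'E'
from h import *
for n in("wrist","side"): cv2.imwrite(f"pics/{n}5.png",cv2.cvtColor(capture(n),cv2.COLOR_RGB2BGR))
E
```

```text
time_s: 4.77
eef_pos: [0.5745, -0.0722, 0.0361]
orientation: [-1.569, -0.0, -1.571]
ft_force: [2.1, -2.0, 2.0]
gripper_width: -0.0003
time_s: 5.18
eef_pos: [0.5389, -0.0707, 0.0357]
orientation: [-1.57, 0.0, -1.571]
ft_force: [2.5, 1.0, 0.6]
gripper_width: -0.0002
time_s: 5.6
eef_pos: [0.5067, -0.0697, 0.0355]
orientation: [-1.57, 0.0, -1.571]
ft_force: [2.4, 1.0, 1.4]
gripper_width: -0.0003
```

View pics/wrist5.png

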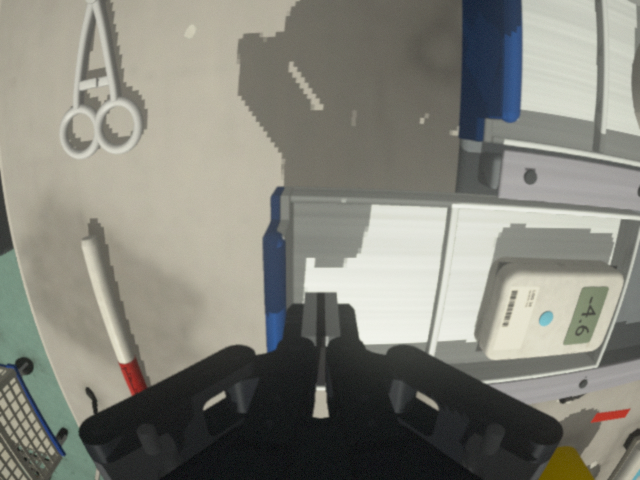

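```bash
python3 -m handwheel '[[[0,0,-0.004,0,0,0],[0,0,-0.008,0,0,0],[0,0,-0.011,0,0,0],[0,0,-0.013,0,0,0],[0,0,-0.015,0,0,0]]]'; python3 -m handwheel '[[[0,0,-0.001,0,0,0],[0,0,-0.002,0,0,0],[0,0,-0.003,0,0,0],[0,0,-0.004,0,0,0],[0,0,-0.005,0,0,0]]]'
```

```text
time_s: 6.12
eef_pos: [0.4918, -0.0699, 0.0353]
orientation: [-1.571, 0.0, -1.571]
ft_force: [2.2, 2.7, 0.6]
gripper_width: 0.0001
time_s: 6.53
eef_pos: [0.4901, -0.0699, 0.0355]
orientation: [-1.564, 0.0, -1.571]
ft_force: [22.5, 1.4, -11.5]
gripper_width: -0.0002
```

```bash
python3 -m handwheel '[[[0,0,0.008,0,0,0],[0,0,0.02,0,0,0],[0,-0.02,0.022,0,0,0],[0,-0.055,0.022,0,0,0],[0,-0.09,0.022,0,0,0]]]'; python3 -m handwheel '[[[-0.01,-0.04,0.02,0,0,0],[-0.02,-0.075,0.04,0,0,0],[-0.03,-0.105,0.05,0,0,0],[-0.04,-0.11,0.06,0,0,0],[-0.04,-0.11,0.06,0,0,0]]]'
python3 - <<'E'
from m import *
i=camera_info("wrist");w=capture("wrist");cv2.imwrite("pics/wrist6.png",cv2.cvtColor(w,cv2.COLOR_RGB2BGR))
lips(w,i)
for n in("side","scene"): cv2.imwrite(f"pics/{n}6.png",cv2.cvtColor(capture(n),cv2.COLOR_RGB2BGR))
E
```

```text
time_s: 6.95
eef_pos: [0.508, -0.0701, 0.1258]
orientation: [-1.574, -0.0, -1.571]
ft_force: [1.1, -0.4, 1.1]
gripper_width: -0.0002
time_s: 7.37
eef_pos: [0.5706, -0.028, 0.237]
orientation: [-1.568, 0.001, -1.569]
ft_force: [0.2, 0.2, -0.9]
gripper_width: 0.0001
[321  73  10  98 676] xL 0.5726724280435997 xR [0.57868436 0.05229647] len 0.0772683059797972
[213 213  11  77 471] xL 0.4698670282999481 xR [ 0.47589336 -0.06925183] len 0.07339947421934657
```

View pics/wrist6.png

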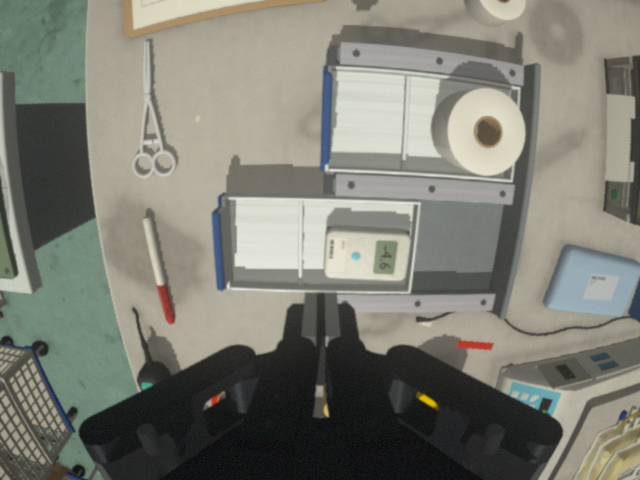

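View pics/side6.png

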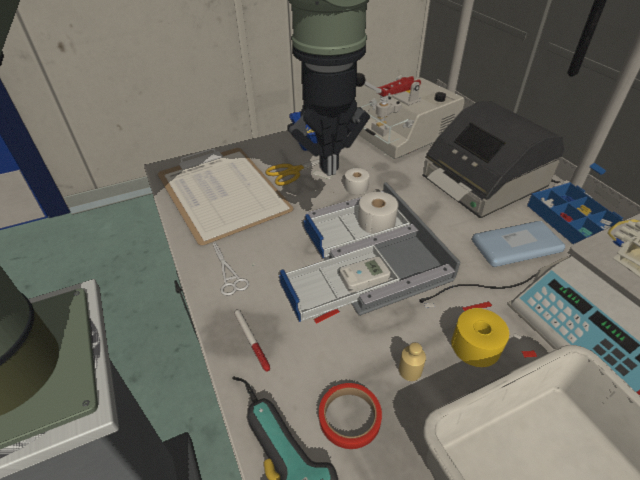

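```bash
python3 -m handwheel '[[[0,0,0,0,0,0],[0,0,0,0,0,0],[0,0,0,0,0,0],[0,0,0,0,0,0],[0,0,0,0,0,0]]]'; python3 -c "
from cell import *
print(close_job())"
```

```text
time_s: 7.93
eef_pos: [0.5689, -0.0301, 0.2352]
orientation: [-1.571, -0.0, -1.571]
ft_force: [-1.1, 1.4, 0.4]
gripper_width: -0.0002
the job is handed in; nothing more can be done
None
```

I pushed the label-roll tray home with the closed fingertips against its blue front. Then I hooked the fingertips behind the logger tray's lip and drew that tray out to its stop. The job was handed in at about 8 s of the 40 s allowed.

- **Roll tray:** the force rose to about 17 N at the end of the push, where I had worked out the home position to be.
- **Logger tray:** the force rose to about 22 N at the end of the pull, where I had worked out the stop to be.
- **Final picture:** the two lips are 99.5 mm apart along the travel, against 100 mm expected. Camera calibration is only good to about 2 mm.
- **Everything else:** the logger and roll lie in their trays behind the ribs, untouched. The things on the bench that I could see look where they were. I judged that by eye and did not measure them.

The arm ended clear above the bench, touching nothing. No check failed or disagreed.

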